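# Sort the router's clamping kit into its trays

## Robot

A 6-joint arm with a two-finger parallel gripper is mounted at the origin on the work surface. World frame = base frame: x ahead of the robot, y to its left, z up, the work surface at z = 0. Lengths are in m, angles in degrees, forces in N, time in s.
With the tool pointing down it reaches from about 0.275 to 0.85 m from the base axis. Payload 5.2 kg.
Tool frame: the origin (TCP) lies midway between the tips of the shut fingers; the grasp point (between the pads) lies 19 mm behind it; z points along the fingers, y is the line along which they close (so a half turn about z gives the same grasp; the last joint's range is limited). The gripper opens to 85 mm and grips with 20 to 120 N. Pads are 22 mm wide; open, the fingers measure 114 mm over their backs; the gripper's body (76 mm by 85 mm) begins 54 mm behind the grasp point. The pads swing forward as they close: fully open they stand 13 mm farther back than shut.
Start: joints at [52.781, 14.817, 87.949, -0, 77.235, -11.62], TCP at [0.238, 0.496, 0.231] pointing down, gripper open.
Joint ranges: [-179.93, 179.93], [-52.35, 119.4], [10.71, 147.94], [-69.91, 249.91], [12.55, 155.21], [-178.61, 178.61]. Speed limits (degrees/s): [147.25, 147.25, 180, 180, 180, 180].

## Interface

Orientations are given as a 3x3 rotation matrix whose columns are the frame's x, y, z axes.
In Python, from plant import ctrl, eyes gives the robot as it stands.
- The arm moves only by the shell command python3 -m pendant 'ROWS' [OPENING] [FORCE]. ROWS is a JSON list of rows, 1 to 5 of them, each of 4 numbers: dx, dy, dz in m, then a turn about the tool's z in degrees; each row is the pose to reach, as a shift and turn from the pose commanded when the command began, along the tool's axes at that moment; what a row does not reach only later rows make up. A row lasts 1/10 s, in which the tool goes at most 0.05 m and 8.59 degrees, less where a joint would pass 70% of its speed; a pose out of reach is approached as far as the arm can. OPENING is the opening from 0.0 (shut) to 1.0 (fully open), set as the command begins (- or left out keeps the last). The fingers move at their own pace and stop on an object; FORCE is the grip in N (left out, the last holds). Time passes only in rows, so rows that do not move let the fingers close. It prints the time, the measured TCP pose, the force, the opening and the grip force at its end.
- ctrl.sense(): the state, without advancing time (a new reading comes with each control period).
- eyes.snapshot(name): name is "scene" or "top"; returns (picture, depth): 400x640x3 uint8, blue, green, red; 400x640 float32, m along the optical axis (not along the pixel's ray), 0 where there is no reading.
- eyes.calibration(name): a dict with "camera_matrix" (3x3 intrinsics, pixels), "dist_coeffs" ([k1, k2, p1, p2, k3] as OpenCV has them; the pictures are not rectified), "view" (4x4, takes a point from world to camera coordinates). Camera axes: x right, y down, z forward; pixel columns grow to the right and rows downward; lengths in m; the calibration is good to about 2 mm. A picture is of the moment at which its call begins. calibration takes no time and is no camera call.
- ctrl.close_job(): hands the job in; it is judged then, once.
The state is a dict: "clock": time; "joint_positions": joint angles; "dq": joint speeds; "joint_efforts": joint torques, N m; "ee_pos": TCP position; "eef_rot": TCP orientation; "wrist_force": force on the tool from outside, world axes, zero at the start; "ft_torque": the same for the moment, N m; "width": opening from 0.0 (shut) to 1.0 (fully open); "grip_force": force on a finger pad.
Only numpy, scipy, OpenCV 4.12 (cv2) and the standard library are available. Lean on these libraries where they do the work, as an engineer would, in place of code of your own. Each camera call takes 0.05 s, during which the arm holds its last target. There are 200 camera calls.

## Task

Tidy the router's clamping kit: put both strap clamps, both step blocks and the star knob into the wooden trays where they belong; each tray carries a fixed sample of its kind on the ledge beside it. Every piece must end lying on its own base, flat on the tray's floor, not on another piece or on the rim. Leave the tape measure and the glue bottle where they stand.

Things in the scene. Friction and masses are not known exactly. Their poses are not given: they have to be found in the camera images.
- long_strap: Long strap clamp: flat aluminium bar 100 mm long (its x) by 25 mm wide (its y) by 12 mm thick, with a 56 x 9 mm slot right through along its middle; lies flat. Origin: centre of the underside, z up; about 66 g. Grips across the width.
- short_strap: Short strap clamp: as the long one, but 80 mm long (x), 25 mm wide (y), 12 mm thick, slot 36 x 9 mm; lies flat. Origin: centre of the underside, z up; about 52 g.
- tall_block: Tall step block: aluminium staircase of four steps, 56 mm long (x), 30 mm wide (y); each step is 14 mm long, the heights are 10, 20, 30, 40 mm rising towards +x. Stands on its base. Origin: centre of the base, z up; centre of mass at x = +7 mm; about 113 g.
- low_block: Low step block: aluminium staircase of three steps, 42 mm long (x), 30 mm wide (y); each step is 14 mm long, the heights are 10, 20, 30 mm rising towards +x. Stands on its base. Origin: centre of the base, z up; centre of mass at x = +5 mm; about 68 g.
- star_knob: Star knob: black plastic clamping knob with six round lobes, 42 mm over a facing pair of lobes (along its x), 38 mm across its flats (along its y, over two lobes on each side), 20 mm high, with a steel boss 18 mm wide standing 4 mm proud on top. Origin: centre of the underside, z up; about 35 g.
- strap_tray: Fixed open wooden tray. Origin: centre of its underside, on the table, z up. Inside 120 mm (x) by 150 mm (y), centred; floor top at z = 4 mm, walls 4 mm thick, rims at 24 mm. Beyond its +x wall a ledge (x 64 to 110 mm, 8 mm high) carries, at x = 87 mm, y = 0, its fixed sample: a slotted strap clamp, 80 x 25 mm and 12 mm thick, lying along the tray's y. For the two strap clamps.
- block_tray: Fixed open wooden tray. Origin: centre of its underside, on the table, z up. Inside 120 mm (x) by 150 mm (y), centred; floor top at z = 4 mm, walls 4 mm thick, rims at 24 mm. Beyond its +x wall a ledge (x 64 to 110 mm, 8 mm high) carries, at x = 87 mm, y = 0, its fixed sample: a three-step block, 42 x 30 mm and 30 mm high, its length along the tray's y. For the two step blocks.
- knob_tray: Fixed open wooden tray. Origin: centre of its underside, on the table, z up. Inside 120 mm (x) by 150 mm (y), centred; floor top at z = 4 mm, walls 4 mm thick, rims at 24 mm. Beyond its +x wall a ledge (x 64 to 110 mm, 8 mm high) carries, at x = 87 mm, y = 0, its fixed sample: a six-lobed star knob, 42 mm wide and 24 mm high. For the star knob.
- tape: Bystander: loose yellow and black tape measure standing on edge, body 66 mm (x) by 34 mm (y), 36 mm over its round side plates, 60 mm high, with a small steel tongue to x = +41 mm. Origin: centre of the underside, z up. To be left alone.
- glue: Bystander: loose upright glue bottle, 48 mm in diameter, 90 mm high, white with an orange cap. Origin: centre of the underside, z up. To be left alone.

How it is judged:
By the outcome, as a careful person would: the job done as asked, in the order asked, and still so for the second after the job is handed in, with the robot touching nothing.
It also fails if it takes over 144 s, if anything falls off the work surface, if the arm or the gripper's body presses on something with over 40 N, if the wrist force passes 120 N, or if a joint passes its speed limit or range.

## Working session

There is one attempt and no reset: what is moved stays moved. The work goes in short steps, Python scripts to look and compute and a shell command to move; the robot and the scene stay as the last step left them, time stands still between calls to the robot, and variables do not carry over. Pictures are saved under pics/ and viewed, at most 14 in all, crops included, and the job is handed in when it is done.

```bash
mkdir -p pics; cat > h.py <<'E'
import numpy as np,cv2
from plant import ctrl,eyes
def cal(n):
    c=eyes.calibration(n);return np.array(c["camera_matrix"],float),np.array(c["dist_coeffs"],float),np.array(c["view"],float)
def cloud(n,d):
    K,D,V=cal(n);h,w=d.shape
    u,v=np.meshgrid(np.arange(w),np.arange(h))
    p=cv2.undistortPoints(np.stack([u,v],-1).reshape(-1,1,2).astype(np.float64),K,D).reshape(h,w,2)
    P=np.concatenate([p*d[...,None],d[...,None]],-1)
    X=(P-V[:3,3])@V[:3,:3]
    X[d<=0]=np.nan
    return X
def proj(n,X):
    K,D,V=cal(n);X=np.atleast_2d(np.asarray(X,float))
    return cv2.projectPoints(X,cv2.Rodrigues(V[:3,:3])[0],V[:3,3],K,D)[0].reshape(-1,2)
E
python3 - <<'E'
from h import *
for n in("scene","top"):
    im,d=eyes.snapshot(n);cv2.imwrite(f"pics/{n}0.png",im);np.savez(f"{n}0.npz",im=im,d=d)
    K,D,V=cal(n);print(n,K[0,0],D,"cam at",-V[:3,:3].T@V[:3,3],"axis",V[2,:3],(d>0).mean())
s=ctrl.sense();print(s["ee_pos"],np.round(s["eef_rot"],3),s["clock"],s["width"],s["wrist_force"])
E
```

```text
scene 432.9173758101054 [-0.02881767  0.          0.          0.          0.        ] cam at [ 0.94878653 -0.42784409  0.90580789] axis [-0.38563691  0.41757352 -0.82274937] 0.99584375
top 451.40479546143547 [-0.02984371  0.          0.          0.          0.        ] cam at [0.4553005  0.00757213 1.05313675] axis [ 0.08763765  0.00484879 -0.99614062] 0.9960234375
[0.23731436 0.49562716 0.23058029] [[-0.902  0.432 -0.001]
 [ 0.432  0.902 -0.001]
 [ 0.    -0.002 -1.   ]] 0.1 1.000929509376432 [-0.43606402  0.69074523  0.05512208]
```

View pics/scene0.png

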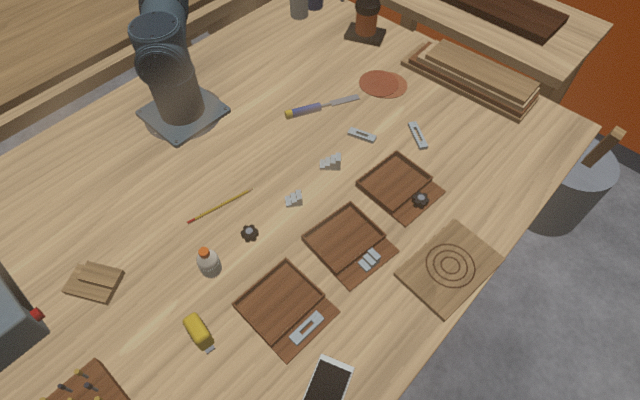

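View pics/top0.png

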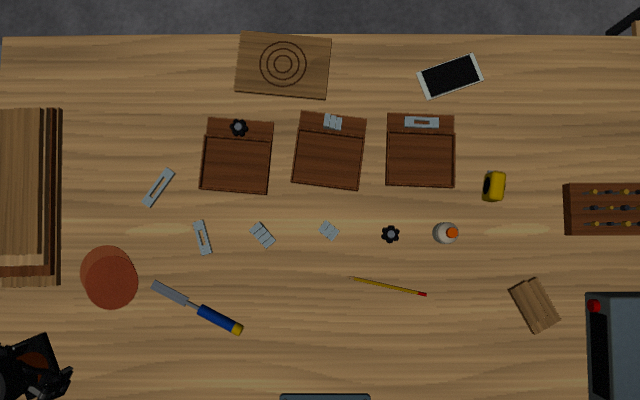

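The top view shows, with image up being +x:
- **Pieces:** long strap (158,187), short strap (202,237), tall block (262,235), low block (329,230) and knob (390,234).
- **Bystanders:** glue (445,232) and tape (494,186).
- **Trays:** knob tray (235,160), block tray (328,150) and strap tray (421,150).

The scene view agrees.

```bash
cat > m.py <<'E'
from h import *
A={n:np.load(n+"0.npz") for n in("top","scene")}
C={n:cloud(n,A[n]["d"]) for n in A}
px=dict(long=(158,187),short=(202,237),tall=(262,235),low=(329,230),knob=(390,234),glue=(445,232),tape=(494,186),tk=(235,165),tb=(328,160),ts=(421,160))
pad=lambda p:np.s_[p[1]-3:p[1]+4,p[0]-3:p[0]+4]
zt=np.nanmedian(C["top"][300:380,420:500,2]);print("table z top",zt)
for k,p in px.items():
    c=np.nanmedian(C["top"][pad(p)].reshape(-1,3),0)
    r=.05 if k!='long' else .065
    if k in('tk','tb','ts'):r=.11
    out=[]
    for n in C:
        X=C[n].reshape(-1,3);im=A[n]["im"].reshape(-1,3).astype(int)
        m=(np.hypot(*(X[:,:2]-c[:2]).T)<r)
        zs=X[m,2]
        if k[0]=='t' and len(k)==2:
            mm=(np.hypot(*(X[:,:2]-c[:2]).T)<.03);print(k,n,"floor",np.round(np.nanmedian(X[mm],0),4));continue
        m&=X[:,2]>.006
        sat=im.max(1)-im.min(1)
        Q=X[m]
        rc=cv2.minAreaRect(Q[:,:2].astype(np.float32))
        print(k,n,len(Q),"rect c",np.round(rc[0],4),"size",np.round(rc[1],4),"ang",round(rc[2],1),"z pct",np.round(np.percentile(Q[:,2],[25,50,75,98]),4),"mean",np.round(Q.mean(0),4))
I=A["top"]["im"]
a=cv2.resize(I[160:260,130:290],None,fx=5,fy=5,interpolation=cv2.INTER_CUBIC)
b=cv2.resize(I[100:260,270:520],(800,512),interpolation=cv2.INTER_CUBIC)
cv2.imwrite("pics/a.png",a);cv2.imwrite("pics/b.png",b)
E
python3 m.py
```

```text
table z top -0.0007314071240955028
long top 408 rect c [0.5708 0.3889] size [0.027  0.1007] ang 54.6 z pct [0.0095 0.011  0.0125 0.0151] mean [0.5704 0.3887 0.011 ]
long scene 237 rect c [0.5734 0.3886] size [0.0307 0.1036] ang 56.0 z pct [0.0099 0.0114 0.0127 0.0154] mean [0.576  0.3877 0.0112]
short top 335 rect c [0.4567 0.2741] size [0.08  0.045] ang 16.9 z pct [0.0099 0.0112 0.0123 0.0153] mean [0.4541 0.2831 0.0112]
short scene 197 rect c [0.4572 0.2835] size [0.0809 0.0292] ang 15.3 z pct [0.0094 0.0109 0.0123 0.0144] mean [0.4578 0.2823 0.0108]
tall top 350 rect c [0.4595 0.1416] size [0.056  0.0301] ang 39.0 z pct [0.0158 0.0243 0.0325 0.0415] mean [0.4608 0.1418 0.0244]
tall scene 271 rect c [0.4625 0.1413] size [0.056  0.0352] ang 37.3 z pct [0.0115 0.0203 0.0306 0.0409] mean [0.4676 0.1397 0.0224]
low top 233 rect c [ 0.4702 -0.0093] size [0.0416 0.0297] ang 52.8 z pct [0.0113 0.0192 0.0283 0.0322] mean [ 0.4705 -0.0088  0.0198]
low scene 219 rect c [ 0.4734 -0.0098] size [0.0416 0.0342] ang 54.3 z pct [0.0107 0.0188 0.0268 0.0317] mean [ 0.4767 -0.0103  0.0186]
knob top 
[... 338 characters left out ...]
0527 0.0603 0.0691 0.0909] mean [ 0.4645 -0.2652  0.0603]
glue scene 580 rect c [ 0.4722 -0.2748] size [0.0485 0.0404] ang 67.4 z pct [0.0393 0.0576 0.0679 0.0906] mean [ 0.4782 -0.2765  0.0548]
tape top 654 rect c [ 0.5738 -0.3862] size [0.0381 0.0751] ang 78.7 z pct [0.0418 0.0565 0.0591 0.0627] mean [ 0.5686 -0.3792  0.0486]
tape scene 750 rect c [ 0.5761 -0.3875] size [0.0365 0.0735] ang 79.9 z pct [0.048  0.058  0.0598 0.0623] mean [ 0.5813 -0.3883  0.0501]
tk top floor [0.6228 0.2097 0.0031]
tk scene floor [0.623  0.2087 0.0036]
tb top floor [ 0.6345 -0.0093  0.0033]
tb scene floor [ 0.6346 -0.0099  0.0038]
ts top floor [ 0.6346 -0.2279  0.0032]
ts scene floor [ 0.6355 -0.2288  0.0039]
```

View pics/a.png

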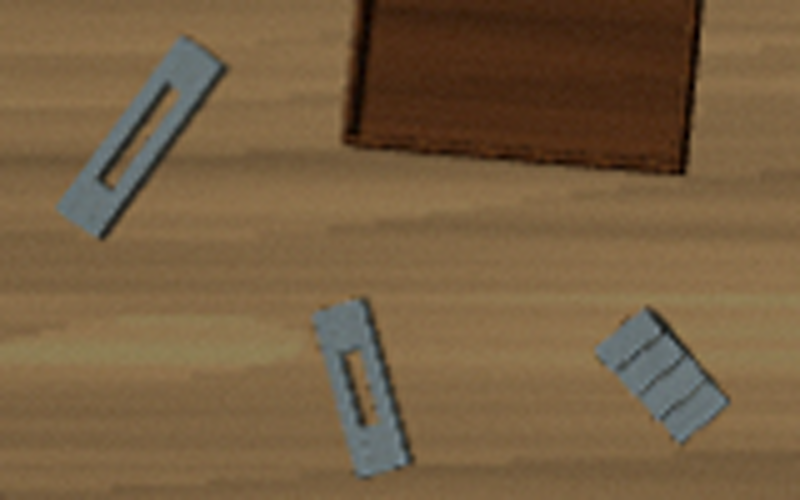

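View pics/b.png

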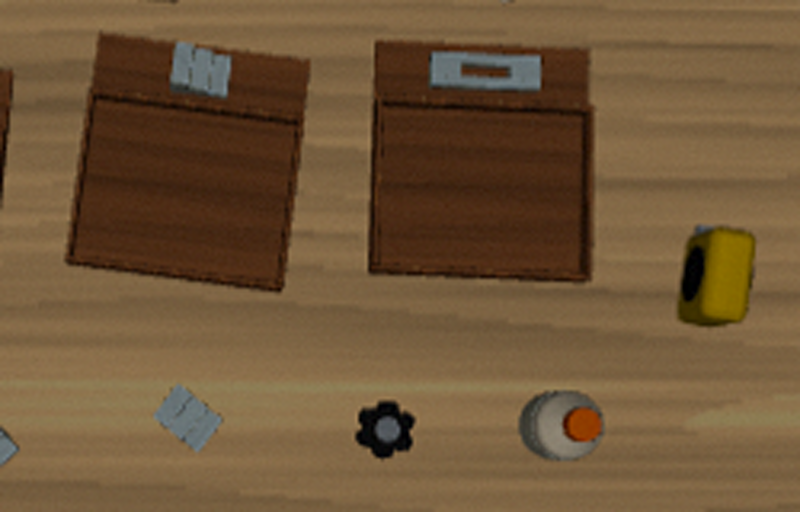

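The crops show the strap directions clearly. The tall block's steps rise toward one end and the trays are only slightly rotated. Next I'll refine the poses using top faces only and write a delta calculator.

```bash
cat > m2.py <<'E'
from m import *
print("=====")
cs=dict(long=(.571,.3888,.012,.06),short=(.456,.2835,.012,.05),tall=(.4605,.1415,.04,.04),low=(.471,-.0095,.03,.032),knob=(.463,-.151,.02,.03))
def rect(Q):
    c,s,a=cv2.minAreaRect(Q[:,:2].astype(np.float32))
    if s[0]<s[1]:s=s[::-1];a+=90
    return np.round(c,4),np.round(s,4),round((a+90)%180-90,1)
for k,(x,y,h,r) in cs.items():
    for n in C:
        X=C[n].reshape(-1,3);m=(np.hypot(X[:,0]-x,X[:,1]-y)<r)
        t=X[m&(X[:,2]>h-.0045)]
        print(k,n,"top face",*rect(t),"z",np.round(np.median(t[:,2]),4),"mean",np.round(t.mean(0)[:2],4))
for k,(x,y) in dict(tk=(.6228,.2097),tb=(.6345,-.0095),ts=(.6346,-.228)).items():
    for n in C:
        X=C[n].reshape(-1,3);im=A[n]["im"].reshape(-1,3).astype(int)
        m=(np.hypot(X[:,0]-x-.02,X[:,1]-y)<.14)&(im[:,2]<105)&(im[:,2]-im[:,0]>18)&(X[:,2]<.03)
        M=m.reshape(400,640).astype(np.uint8);M=cv2.morphologyEx(M,cv2.MORPH_OPEN,np.ones((3,3)))
        _,L,S,_=cv2.connectedComponentsWithStats(M);j=1+S[1:,4].argmax()
        Q=X[(L==j).ravel()];c,s,a=rect(Q)
        # rim height
        a=(a+45)%90-45;th=np.radians(a);ux=np.array([np.cos(th),np.sin(th)])
        rim=X[m&(X[:,2]>.018)&(X[:,2]<.03)]
        print(k,n,c,s,a,"tray origin",np.round(c-.023*ux,4),"rim z",np.round(np.median(rim[:,2]),4),len(rim))
E
cat > go.py <<'E'
# go.py x,y,z,yaw ... : tool-axis deltas to successive targets (yaw = tool y axis in world, mod 180)
from h import *
import sys
s=ctrl.sense();R=np.array(s["eef_rot"]);p=np.array(s["ee_pos"]);yaw=np.degrees(np.arctan2(R[1,1],R[0,1]))
print("now",np.round(p,4),"yaw",round(yaw,2),"q6",round(s["joint_positions"][5],1),"w",round(s["width"],3),"t",round(s["clock"],2))
for a in sys.argv[1:]:
    x,y,z,w=map(float,a.split(","));t=(w-yaw+90)%180-90
    th=np.radians(yaw);Y=np.array([np.cos(th),np.sin(th),0]);Z=np.array([0,0,-1.]);X=np.cross(Y,Z)
    d=np.array([x,y,z])-p;print(a,"->",np.round([d@X,d@Y,d@Z],4),"turn",round(-t,2))
    p=np.array([x,y,z]);yaw+=t
E
python3 m2.py | sed '1,/=====/d'; python3 go.py .572,.3888,.10,54.6 .572,.3888,.002,54.6
```

```text
long top top face [0.5708 0.3889] [0.1006 0.027 ] -35.4 z 0.0111 mean [0.5703 0.389 ]
long scene top face [0.5745 0.3902] [0.1042 0.0271] -35.4 z 0.0116 mean [0.5758 0.3884]
short top top face [0.4539 0.283 ] [0.08   0.0264] 16.6 z 0.0113 mean [0.4542 0.2835]
short scene top face [0.4571 0.2835] [0.0808 0.0288] 16.4 z 0.0111 mean [0.4572 0.2824]
tall top top face [0.4758 0.1548] [0.0293 0.014 ] -49.1 z 0.039 mean [0.4758 0.1546]
tall scene top face [0.4788 0.1541] [0.0297 0.0107] -48.8 z 0.0391 mean [0.4789 0.154 ]
low top top face [0.4787 0.0017] [0.0295 0.0136] -37.0 z 0.0295 mean [0.4788 0.0018]
low scene top face [0.4815 0.0014] [0.0319 0.0139] -37.6 z 0.0295 mean [0.482  0.0008]
knob top top face [ 0.4622 -0.1506] [0.0389 0.037 ] -0.8 z 0.0197 mean [ 0.462  -0.1509]
knob scene top face [ 0.4657 -0.1518] [0.0384 0.0353] 52.5 z 0.0198 mean [ 0.4663 -0.1523]
tk top [0.6475 0.2054] [0.1806 0.1644] -5.100000000000001 tray origin [0.6246 0.2074] rim z 0.023 495
tk scene [0.6207 0.1286] [0.1253 0.0054] -5.0 tray origin [0.5978 0.1306] rim z 0.0217 276
tb top [ 0.6579 -0.0105] [0.1743 0.1629] -7.200000000000003 tray origin [ 0.6351 -0.0076] rim z 0.023 547
tb scene [0.6591 0.1253] [0.0482 0.0054] -5.0 tray origin [0.6362 0.1273] rim z 0.0209 240
ts top [ 0.6593 -0.2276] [0.1763 0.1664] -2.0 tray origin [ 0.6363 -0.2268] rim z 0.0229 491
ts scene [ 0.576  -0.2679] [0.0115 0.002 ] -10.900000000000006 tray origin [ 0.5534 -0.2636] rim z 0.0208 211
now [0.2373 0.4956 0.2306] yaw 64.4 q6 -11.6 w 1.001 t 0.1
.572,.3888,.10,54.6 -> [-0.348   0.0483  0.1306] turn 9.8
.572,.3888,.002,54.6 -> [0.    0.    0.098] turn -0.0
```

```bash
python3 -m pendant '[[-0.03,0.005,0.01,0],[-0.07,0.01,0.02,0],[-0.11,0.02,0.035,0],[-0.155,0.025,0.05,0],[-0.2,0.03,0.06,0]]' 0.6
python3 -m pendant '[[-0.04,0.005,0.02,3],[-0.08,0.01,0.04,6],[-0.12,0.015,0.06,9.8],[-0.148,0.0183,0.07,9.8],[-0.148,0.0183,0.07,9.8]]'
python3 -m pendant '[[0,0,0,0],[0,0,0,0]]'; python3 go.py .5722,.3892,.002,54.6
```

```text
clock: 0.6
ee_pos: [0.4317, 0.4357, 0.1697]
eef_rot: [[-0.902, 0.432, -0.002], [0.432, 0.902, -0.001], [0.001, -0.002, -1.0]]
wrist_force: [1.3, 0.4, 0.2]
width: 0.602
grip_force: 0.0
clock: 1.1
ee_pos: [0.5748, 0.3862, 0.0979]
eef_rot: [[-0.813, 0.582, -0.003], [0.582, 0.813, -0.002], [0.001, -0.004, -1.0]]
wrist_force: [-0.7, 1.1, 0.2]
width: 0.599
grip_force: 0.0
clock: 1.3
ee_pos: [0.5713, 0.3898, 0.1016]
eef_rot: [[-0.816, 0.579, -0.001], [0.579, 0.816, 0.0], [0.001, -0.0, -1.0]]
wrist_force: [0.1, -1.1, -0.7]
width: 0.601
grip_force: 0.0
now [0.5713 0.3898 0.1016] yaw 54.64 q6 -29.6 w 0.601 t 1.3
.5722,.3892,.002,54.6 -> [-0.0011 -0.      0.0996] turn 0.04
```

```bash
python3 -m pendant '[[-0.001,0,0.04,0],[-0.001,0,0.075,0],[-0.001,0,0.09,0],[-0.001,0,0.098,0],[-0.001,0,0.098,0]]' 
python3 -m pendant '[[0,0,0,0],[0,0,0,0],[0,0,0,0],[0,0,0,0],[0,0,0,0]]' 0.0 50
python3 -m pendant '[[0,0,0,0],[0,0,0,0]]'
python3 -m pendant '[[0,0,-0.01,0],[0,0,-0.03,0],[0,0,-0.06,0],[0,0,-0.08,0],[0,0,-0.08,0]]'
python3 go.py .6125,-.226,.082,-2
```

```text
clock: 1.8
ee_pos: [0.5726, 0.3891, 0.0034]
eef_rot: [[-0.816, 0.579, -0.0], [0.579, 0.816, -0.0], [0.0, -0.0, -1.0]]
wrist_force: [-0.0, 1.5, -0.2]
width: 0.599
grip_force: 0.0
clock: 2.3
ee_pos: [0.5745, 0.3894, 0.0056]
eef_rot: [[-0.815, 0.579, 0.004], [0.579, 0.815, 0.002], [-0.002, 0.004, -1.0]]
wrist_force: [-0.2, 0.4, 6.9]
width: 0.27
grip_force: 49.8
clock: 2.5
ee_pos: [0.5746, 0.3894, 0.0057]
eef_rot: [[-0.815, 0.579, 0.004], [0.579, 0.815, 0.002], [-0.002, 0.004, -1.0]]
wrist_force: [-0.2, 0.9, 6.3]
width: 0.27
grip_force: 49.8
clock: 3.0
ee_pos: [0.5754, 0.3897, 0.0878]
eef_rot: [[-0.815, 0.579, 0.007], [0.579, 0.815, 0.003], [-0.004, 0.006, -1.0]]
wrist_force: [-0.2, -0.1, -0.9]
width: 0.272
grip_force: 49.1
now [0.5754 0.3897 0.0878] yaw 54.6 q6 -29.7 w 0.272 t 3.0
.6125,-.226,.082,-2 -> [-0.3869 -0.4804  0.0058] turn 56.6
```

```bash
python3 -m pendant '[[-0.015,-0.02,0,0],[-0.04,-0.05,0,0],[-0.07,-0.088,0,0],[-0.105,-0.13,0,0],[-0.14,-0.17,0,0]]' 
python3 -m pendant '[[-0.03,-0.037,0,0],[-0.06,-0.075,0,0],[-0.09,-0.11,0,0],[-0.12,-0.147,0,0],[-0.15,-0.185,0,0]]' 
python3 -m pendant '[[-0.03,-0.038,0,8],[-0.06,-0.076,0,16],[-0.085,-0.105,0,24],[-0.097,-0.12,0,32],[-0.098,-0.125,0,40]]' 
python3 -m pendant '[[0,0,0,8],[0,0,0,16.6],[0,0,0,16.6],[0,0,0,16.6]]' 
python3 go.py .6105,-.226,.03,-2 .6105,-.226,.011,-2
```

```text
clock: 3.5
ee_pos: [0.5868, 0.175, 0.0821]
eef_rot: [[-0.816, 0.579, -0.002], [0.579, 0.816, -0.0], [0.001, -0.001, -1.0]]
wrist_force: [0.5, -0.8, -1.4]
width: 0.27
grip_force: 49.2
clock: 4.0
ee_pos: [0.6022, -0.0626, 0.0822]
eef_rot: [[-0.815, 0.579, -0.002], [0.579, 0.815, 0.001], [0.002, -0.0, -1.0]]
wrist_force: [1.2, -0.2, -0.6]
width: 0.271
grip_force: 49.2
clock: 4.5
ee_pos: [0.6099, -0.2228, 0.0819]
eef_rot: [[-0.243, 0.97, -0.001], [0.97, 0.243, -0.0], [0.0, -0.001, -1.0]]
wrist_force: [0.2, 1.0, -0.6]
width: 0.271
grip_force: 49.2
clock: 4.9
ee_pos: [0.61, -0.2193, 0.0824]
eef_rot: [[0.031, 1.0, -0.001], [1.0, -0.031, 0.001], [0.001, -0.001, -1.0]]
wrist_force: [-0.0, -0.0, -0.8]
width: 0.275
grip_force: 49.2
now [ 0.61   -0.2193  0.0824] yaw -1.77 q6 -27.8 w 0.275 t 4.9
.6105,-.226,.03,-2 -> [-0.0067  0.0007  0.0524] turn 0.23
.6105,-.226,.011,-2 -> [0.    0.    0.019] turn -0.0
```

```bash
python3 -m pendant '[[-0.003,0,0.02,0],[-0.006,0,0.04,0],[-0.0065,0.0005,0.058,0],[-0.0065,0.0005,0.066,0],[-0.0065,0.0005,0.0715,0]]' 
python3 -m pendant '[[0,0,0,0],[0,0,0,0]]'
python3 -m pendant '[[0,0,0,0],[0,0,0,0],[0,0,0,0],[0,0,0,0]]' 0.4
python3 -m pendant '[[0,0,-0.01,0],[0,0,-0.03,0],[0,0,-0.06,0],[0,0,-0.1,0],[0,0,-0.1,0]]'
python3 go.py .4555,.2833,.1,106.5
```

```text
clock: 5.4
ee_pos: [0.6105, -0.2257, 0.0109]
eef_rot: [[0.033, 0.999, -0.001], [0.999, -0.033, 0.001], [0.001, -0.001, -1.0]]
wrist_force: [-0.3, 0.4, -1.7]
width: 0.27
grip_force: 49.2
clock: 5.6
ee_pos: [0.6114, -0.2263, 0.0125]
eef_rot: [[0.034, 0.999, 0.001], [0.999, -0.034, -0.001], [-0.001, 0.001, -1.0]]
wrist_force: [0.8, -0.6, -0.5]
width: 0.272
grip_force: 49.2
clock: 6.0
ee_pos: [0.611, -0.2262, 0.0122]
eef_rot: [[0.035, 0.999, 0.001], [0.999, -0.035, -0.0], [-0.0, 0.001, -1.0]]
wrist_force: [0.3, 0.4, 0.7]
width: 0.398
grip_force: 0.0
clock: 6.5
ee_pos: [0.6145, -0.2281, 0.1192]
eef_rot: [[0.035, 0.999, 0.01], [0.999, -0.035, -0.006], [-0.006, 0.011, -1.0]]
wrist_force: [0.4, -0.9, -0.1]
width: 0.399
grip_force: 0.0
now [ 0.6145 -0.2281  0.1192] yaw -1.99 q6 -28.1 w 0.399 t 6.5
.4555,.2833,.1,106.5 -> [ 0.5056 -0.1766  0.0192] turn 71.51
```

```bash
python3 -m pendant '[[0.03,-0.01,0,0],[0.07,-0.025,0,0],[0.11,-0.04,0,0],[0.155,-0.055,0,0],[0.2,-0.07,0,0]]' 0.6
python3 -m pendant '[[0.045,-0.015,0,0],[0.09,-0.03,0,0],[0.135,-0.05,0,0],[0.18,-0.065,0,0],[0.22,-0.075,0,0]]' 
python3 -m pendant '[[0.03,-0.01,0,8],[0.06,-0.02,0,16],[0.085,-0.0316,0,24],[0.0856,-0.0316,0.015,32],[0.0856,-0.0316,0.015,40]]' 
python3 -m pendant '[[0,0,0,8],[0,0,0,16],[0,0,0,24],[0,0,0,31.5],[0,0,0,31.5]]' 
python3 -m pendant '[[0,0,0,0],[0,0,0,0]]'
python3 go.py .4555,.2833,.005,106.5
```

```text
clock: 7.0
ee_pos: [0.5472, -0.0224, 0.1122]
eef_rot: [[0.036, 0.999, 0.001], [0.999, -0.036, -0.0], [-0.0, 0.001, -1.0]]
wrist_force: [1.3, 0.3, -0.6]
width: 0.602
grip_force: 0.0
clock: 7.5
ee_pos: [0.4791, 0.2007, 0.1123]
eef_rot: [[0.034, 0.999, 0.0], [0.999, -0.034, 0.0], [0.0, 0.0, -1.0]]
wrist_force: [0.4, -0.8, -0.2]
width: 0.597
grip_force: 0.0
clock: 8.0
ee_pos: [0.4504, 0.2861, 0.0957]
eef_rot: [[0.672, 0.741, -0.002], [0.741, -0.672, -0.001], [-0.002, -0.001, -1.0]]
wrist_force: [-0.9, 1.1, -0.6]
width: 0.599
grip_force: 0.0
clock: 8.5
ee_pos: [0.452, 0.2854, 0.0971]
eef_rot: [[0.959, 0.283, 0.0], [0.283, -0.959, 0.0], [0.0, -0.0, -1.0]]
wrist_force: [0.5, 0.3, 0.5]
width: 0.598
grip_force: 0.0
clock: 8.7
ee_pos: [0.452, 0.2853, 0.0969]
eef_rot: [[0.958, 0.286, 0.0], [0.286, -0.958, 0.0], [0.0, 0.0, -1.0]]
wrist_force: [-0.7, -1.1, -0.8]
width: 0.602
grip_force: 0.0
now [0.452  0.2853 0.0969] yaw -73.35 q6 93.7 w 0.602 t 8.7
.4555,.2833,.005,106.5 -> [0.0028 0.0029 0.0919] turn 0.15
```

```bash
python3 -m pendant '[[0.0028,0.003,0.04,0],[0.0028,0.003,0.07,0],[0.0028,0.003,0.085,0],[0.0028,0.003,0.092,0],[0.0028,0.003,0.092,0]]' 
python3 -m pendant '[[0,0,0,0],[0,0,0,0],[0,0,0,0],[0,0,0,0],[0,0,0,0]]' 0.0 50
python3 -m pendant '[[0,0,0,0],[0,0,0,0]]'
python3 -m pendant '[[0,0,-0.01,0],[0,0,-0.03,0],[0,0,-0.06,0],[0,0,-0.09,0],[0,0,-0.09,0]]'
python3 go.py .6645,-.228,.09,-2
```

```text
clock: 9.2
ee_pos: [0.4551, 0.2831, 0.0041]
eef_rot: [[0.959, 0.285, -0.002], [0.285, -0.959, -0.001], [-0.002, 0.0, -1.0]]
wrist_force: [-0.0, 0.3, 0.3]
width: 0.599
grip_force: 0.0
clock: 9.7
ee_pos: [0.4566, 0.2837, 0.0062]
eef_rot: [[0.959, 0.284, 0.003], [0.284, -0.959, 0.001], [0.003, -0.0, -1.0]]
wrist_force: [-0.5, 0.6, 6.5]
width: 0.267
grip_force: 49.7
clock: 9.9
ee_pos: [0.4566, 0.2837, 0.0062]
eef_rot: [[0.959, 0.284, 0.003], [0.284, -0.959, 0.001], [0.003, -0.0, -1.0]]
wrist_force: [0.0, 0.2, 5.9]
width: 0.268
grip_force: 49.7
clock: 10.4
ee_pos: [0.4584, 0.2844, 0.0996]
eef_rot: [[0.959, 0.284, 0.008], [0.284, -0.959, 0.003], [0.009, -0.001, -1.0]]
wrist_force: [0.8, -0.4, -0.4]
width: 0.266
grip_force: 49.1
now [0.4584 0.2844 0.0996] yaw -73.49 q6 93.4 w 0.266 t 10.4
.6645,-.228,.09,-2 -> [0.052  0.5498 0.0096] turn -71.49
```

```bash
python3 -m pendant '[[0.003,0.03,0,0],[0.006,0.065,0,0],[0.01,0.105,0,0],[0.015,0.15,0,0],[0.02,0.195,0,0]]'
python3 -m pendant '[[0.005,0.045,0,0],[0.01,0.09,0,0],[0.014,0.135,0,0],[0.018,0.18,0,0],[0.02,0.215,0,0]]' 
python3 -m pendant '[[0.003,0.035,0,-8],[0.006,0.07,0,-16],[0.009,0.1,0,-24],[0.012,0.125,0,-32],[0.012,0.14,0,-40]]' 
python3 -m pendant '[[0,0,0,-8],[0,0,0,-16],[0,0,0,-24],[0,0,0,-31.5],[0,0,0,-31.5]]' 
python3 -m pendant '[[0,0,0,0],[0,0,0,0]]'
python3 go.py .6645,-.228,.0115,-2
```

```text
clock: 10.9
ee_pos: [0.5301, 0.1006, 0.0947]
eef_rot: [[0.959, 0.285, -0.0], [0.285, -0.959, 0.0], [-0.0, -0.0, -1.0]]
wrist_force: [1.0, 0.4, -0.7]
width: 0.269
grip_force: 49.2
clock: 11.4
ee_pos: [0.6108, -0.1012, 0.0945]
eef_rot: [[0.959, 0.283, 0.0], [0.283, -0.959, -0.0], [-0.0, 0.0, -1.0]]
wrist_force: [1.0, -0.7, -0.3]
width: 0.268
grip_force: 49.2
clock: 11.9
ee_pos: [0.6618, -0.2314, 0.0942]
eef_rot: [[0.548, 0.836, -0.0], [0.836, -0.548, -0.0], [-0.0, -0.0, -1.0]]
wrist_force: [0.1, 1.0, -0.6]
width: 0.267
grip_force: 49.2
clock: 12.4
ee_pos: [0.6612, -0.2291, 0.0943]
eef_rot: [[0.034, 0.999, -0.001], [0.999, -0.034, 0.001], [0.001, -0.001, -1.0]]
wrist_force: [0.6, 0.0, 0.1]
width: 0.269
grip_force: 49.2
clock: 12.6
ee_pos: [0.6615, -0.2292, 0.0947]
eef_rot: [[0.037, 0.999, -0.0], [0.999, -0.037, 0.0], [0.0, -0.0, -1.0]]
wrist_force: [0.6, -0.3, -0.1]
width: 0.271
grip_force: 49.2
now [ 0.6615 -0.2292  0.0947] yaw -2.14 q6 -26.1 w 0.271 t 12.6
.6645,-.228,.0115,-2 -> [0.0013 0.003  0.0832] turn -0.14
```

Next target after release: the tall block. I'll grip across its 30 mm width, with the closing axis at about 130°.

```bash
python3 -m pendant '[[0.001,0.003,0.03,0],[0.001,0.003,0.055,0],[0.001,0.003,0.07,0],[0.001,0.003,0.078,0],[0.001,0.003,0.083,0]]'
python3 -m pendant '[[0,0,0,0],[0,0,0,0]]'
python3 -m pendant '[[0,0,0,0],[0,0,0,0],[0,0,0,0],[0,0,0,0]]' 0.4
python3 -m pendant '[[0,0,-0.01,0],[0,0,-0.03,0],[0,0,-0.06,0],[0,0,-0.1,0],[0,0,-0.1,0]]'
python3 - <<'E'
from m2 import *
for n in("scene","top"):
    im,d=eyes.snapshot(n);np.savez(f"{n}1.npz",im=im,d=d)
    if n=="scene":cv2.imwrite("pics/s1.png",cv2.resize(im[230:380,200:400],(800,600)))
E
python3 go.py .467,.1455,.11,130.5
```

```text
clock: 13.1
ee_pos: [0.6647, -0.2285, 0.0114]
eef_rot: [[0.035, 0.999, -0.0], [0.999, -0.035, 0.0], [0.0, -0.0, -1.0]]
wrist_force: [-0.3, -0.0, -0.6]
width: 0.269
grip_force: 49.2
clock: 13.3
ee_pos: [0.6654, -0.2288, 0.0129]
eef_rot: [[0.035, 0.999, 0.002], [0.999, -0.035, -0.001], [-0.001, 0.002, -1.0]]
wrist_force: [-0.5, 0.2, 0.1]
width: 0.266
grip_force: 49.2
clock: 13.7
ee_pos: [0.6648, -0.2285, 0.0122]
eef_rot: [[0.035, 0.999, 0.0], [0.999, -0.035, -0.0], [-0.0, 0.0, -1.0]]
wrist_force: [-0.4, 0.3, 0.1]
width: 0.399
grip_force: 0.0
clock: 14.2
ee_pos: [0.6684, -0.2303, 0.1198]
eef_rot: [[0.035, 0.999, 0.011], [0.999, -0.035, -0.006], [-0.006, 0.011, -1.0]]
wrist_force: [0.4, -1.5, 0.5]
width: 0.401
grip_force: 0.0
table z top -0.0007314071240955028
long top 408 rect c [0.5708 0.3889] size [0.027  0.1007] ang 54.6 z pct [0.0095 0.011  0.0125 0.0151] mean [0.5704 0.3887 0.011 ]
long scene 237 rect c [0.5734 0.3886] size [0.0307 0.1036] ang 56.0 z pct [0.0099 0.0114 0.0127 0.0154] mean [0.576  0.3877 0.0112]
short top 335 rect c [0.4567 0.2741] size [0.08  0.045] ang 16.9 z pct 
[... 2665 characters left out ...]
0.2054] [0.1806 0.1644] -5.100000000000001 tray origin [0.6246 0.2074] rim z 0.023 495
tk scene [0.6207 0.1286] [0.1253 0.0054] -5.0 tray origin [0.5978 0.1306] rim z 0.0217 276
tb top [ 0.6579 -0.0105] [0.1743 0.1629] -7.200000000000003 tray origin [ 0.6351 -0.0076] rim z 0.023 547
tb scene [0.6591 0.1253] [0.0482 0.0054] -5.0 tray origin [0.6362 0.1273] rim z 0.0209 240
ts top [ 0.6593 -0.2276] [0.1763 0.1664] -2.0 tray origin [ 0.6363 -0.2268] rim z 0.0229 491
ts scene [ 0.576  -0.2679] [0.0115 0.002 ] -10.900000000000006 tray origin [ 0.5534 -0.2636] rim z 0.0208 211
now [ 0.6656 -0.2289  0.1142] yaw -2.0 q6 -26.0 w 0.401 t 14.3
.467,.1455,.11,130.5 -> [ 0.3672 -0.2115  0.0042] turn 47.5
```

View pics/s1.png

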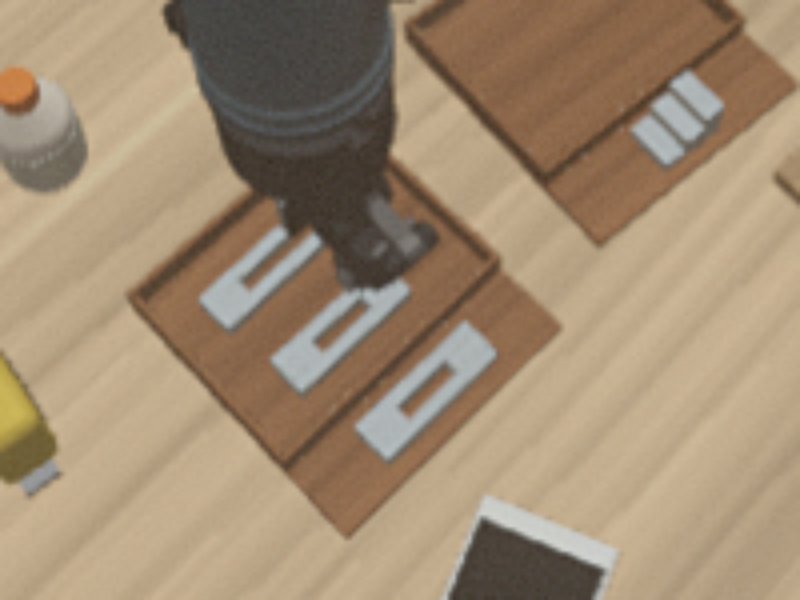

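Both straps lie flat in the strap tray, at crop pixels (260,280) and (340,335). Now the tall block.

```bash
python3 -m pendant '[[0.025,-0.015,0,0],[0.06,-0.035,0,0],[0.1,-0.057,0,0],[0.14,-0.08,0,0],[0.18,-0.103,0,0]]' 0.6
python3 -m pendant '[[0.04,-0.023,0,4],[0.08,-0.046,0,12],[0.12,-0.07,0,20],[0.155,-0.09,0,28],[0.18,-0.104,0,36]]' 
python3 -m pendant '[[0,0,0,6],[0,0,0,12],[0,0,0,12],[0,0,0,12]]' 
python3 go.py .4664,.1459,.006,130
```

```text
clock: 14.8
ee_pos: [0.5658, -0.0433, 0.1103]
eef_rot: [[0.035, 0.999, -0.003], [0.999, -0.035, 0.001], [0.001, -0.003, -1.0]]
wrist_force: [0.7, 0.2, -0.7]
width: 0.601
grip_force: 0.0
clock: 15.3
ee_pos: [0.4673, 0.1405, 0.1106]
eef_rot: [[0.619, 0.785, -0.004], [0.785, -0.619, 0.0], [-0.002, -0.003, -1.0]]
wrist_force: [1.0, 0.2, -0.7]
width: 0.598
grip_force: 0.0
clock: 15.7
ee_pos: [0.4696, 0.1385, 0.1111]
eef_rot: [[0.764, 0.645, -0.002], [0.645, -0.764, -0.0], [-0.001, -0.001, -1.0]]
wrist_force: [0.8, -0.2, -0.4]
width: 0.601
grip_force: 0.0
now [0.4696 0.1385 0.1111] yaw -49.84 q6 53.2 w 0.601 t 15.7
.4664,.1459,.006,130 -> [ 0.0023 -0.0078  0.1051] turn 0.16
```

```bash
python3 -m pendant '[[0.0023,-0.008,0.04,0],[0.0023,-0.008,0.075,0],[0.0023,-0.008,0.095,0],[0.0023,-0.008,0.104,0],[0.0023,-0.008,0.104,0]]' 
python3 -m pendant '[[0,0,0,0],[0,0,0,0],[0,0,0,0],[0,0,0,0],[0,0,0,0]]' 0.0 60
python3 -m pendant '[[0,0,0,0],[0,0,0,0]]'
python3 -m pendant '[[0,0,-0.01,0],[0,0,-0.03,0],[0,0,-0.06,0],[0,0,-0.09,0],[0,0,-0.09,0]]'
python3 -m pendant '[[0,0,0,0]]'
python3 go.py .6414,.0307,.1,-7.2
```

```text
clock: 16.2
ee_pos: [0.4661, 0.1458, 0.0066]
eef_rot: [[0.766, 0.643, -0.003], [0.643, -0.766, -0.0], [-0.002, -0.002, -1.0]]
wrist_force: [0.9, 0.1, 0.0]
width: 0.594
grip_force: 0.0
clock: 16.7
ee_pos: [0.4681, 0.1462, 0.009]
eef_rot: [[0.766, 0.643, 0.003], [0.643, -0.766, 0.0], [0.002, 0.002, -1.0]]
wrist_force: [-0.1, -0.2, 5.8]
width: 0.336
grip_force: 60.1
clock: 16.9
ee_pos: [0.4681, 0.1462, 0.009]
eef_rot: [[0.766, 0.643, 0.003], [0.643, -0.766, 0.0], [0.002, 0.002, -1.0]]
wrist_force: [0.1, -0.6, 6.2]
width: 0.34
grip_force: 60.1
clock: 17.4
ee_pos: [0.4697, 0.1466, 0.1021]
eef_rot: [[0.766, 0.643, 0.008], [0.643, -0.766, 0.001], [0.006, 0.005, -1.0]]
wrist_force: [1.2, -0.1, -1.2]
width: 0.337
grip_force: 59.3
clock: 17.5
ee_pos: [0.4672, 0.1463, 0.0986]
eef_rot: [[0.766, 0.643, 0.002], [0.643, -0.766, 0.0], [0.001, 0.001, -1.0]]
wrist_force: [-0.1, 0.1, -1.1]
width: 0.34
grip_force: 59.3
now [0.4672 0.1463 0.0986] yaw -49.99 q6 54.3 w 0.34 t 17.5
.6414,.0307,.1,-7.2 -> [ 0.0592  0.2005 -0.0014] turn -42.79
```

```bash
python3 -m pendant '[[0.01,0.03,0,-4],[0.02,0.065,0,-12],[0.033,0.11,0,-20],[0.046,0.155,0,-28],[0.057,0.19,0,-36]]'
python3 -m pendant '[[0.001,0.01,0,-6.8],[0.001,0.01,0,-6.8],[0.001,0.01,0,-6.8]]'
python3 go.py .6414,.0307,.0135,-7.2
```

```text
clock: 18.0
ee_pos: [0.6336, 0.0356, 0.0959]
eef_rot: [[0.237, 0.972, -0.002], [0.972, -0.237, 0.0], [-0.001, -0.002, -1.0]]
wrist_force: [-0.2, 0.9, -0.3]
width: 0.338
grip_force: 59.4
clock: 18.3
ee_pos: [0.641, 0.0362, 0.096]
eef_rot: [[0.129, 0.992, -0.004], [0.992, -0.129, 0.001], [0.0, -0.004, -1.0]]
wrist_force: [-0.6, -0.5, -0.8]
width: 0.337
grip_force: 59.5
now [0.641  0.0362 0.096 ] yaw -7.38 q6 0.7 w 0.337 t 18.3
.6414,.0307,.0135,-7.2 -> [-0.0054  0.0011  0.0825] turn -0.18
```

```bash
python3 -m pendant '[[-0.005,0,0.03,0],[-0.005,0,0.055,0],[-0.005,0,0.07,0],[-0.005,0,0.078,0],[-0.005,0,0.082,0]]'
python3 -m pendant '[[0,0,0,0],[0,0,0,0],[0,0,0,0]]'
python3 -m pendant '[[0,0,0.001,0],[0,0,0.001,0],[0,0,0.001,0],[0,0,0.001,0]]' 0.5
python3 -m pendant '[[0,0,-0.01,0],[0,0,-0.03,0],[0,0,-0.06,0],[0,0,-0.1,0],[0,0,-0.1,0]]' 0.6
python3 go.py .475,-.0055,.11,143
```

```text
clock: 18.8
ee_pos: [0.6414, 0.0314, 0.0153]
eef_rot: [[0.126, 0.992, -0.001], [0.992, -0.126, 0.0], [0.0, -0.001, -1.0]]
wrist_force: [0.1, -0.4, -1.0]
width: 0.339
grip_force: 59.6
clock: 19.1
ee_pos: [0.6429, 0.0308, 0.0169]
eef_rot: [[0.125, 0.992, 0.002], [0.992, -0.125, -0.0], [0.0, 0.002, -1.0]]
wrist_force: [0.4, 0.3, -0.5]
width: 0.341
grip_force: 59.6
clock: 19.5
ee_pos: [0.6422, 0.0308, 0.015]
eef_rot: [[0.125, 0.992, 0.0], [0.992, -0.125, -0.0], [-0.0, 0.0, -1.0]]
wrist_force: [1.1, 0.2, 0.4]
width: 0.499
grip_force: 0.0
clock: 20.0
ee_pos: [0.6461, 0.0305, 0.1221]
eef_rot: [[0.125, 0.992, 0.012], [0.992, -0.125, -0.001], [0.0, 0.012, -1.0]]
wrist_force: [0.5, -0.6, 0.9]
width: 0.6
grip_force: 0.0
now [0.6461 0.0305 0.1221] yaw -7.19 q6 0.0 w 0.6 t 20.0
.475,-.0055,.11,143 -> [-0.0571 -0.1653  0.0121] turn 29.81
```

```bash
python3 -m pendant '[[-0.01,-0.03,0,4],[-0.025,-0.07,0,12],[-0.04,-0.115,0,20],[-0.052,-0.15,0,28],[-0.057,-0.165,0.01,29.8]]'
python3 -m pendant '[[0,0,0,0],[0,0,0,0],[0,0,0,0]]'
python3 go.py .475,-.0056,.006,143
```

```text
clock: 20.5
ee_pos: [0.4684, -0.0051, 0.1057]
eef_rot: [[0.606, 0.796, 0.0], [0.796, -0.606, -0.0], [-0.0, 0.0, -1.0]]
wrist_force: [0.1, -0.6, 0.0]
width: 0.599
grip_force: 0.0
clock: 20.8
ee_pos: [0.4731, -0.0052, 0.1055]
eef_rot: [[0.601, 0.799, 0.002], [0.799, -0.601, -0.0], [0.001, 0.002, -1.0]]
wrist_force: [0.5, -0.7, -0.4]
width: 0.604
grip_force: 0.0
now [ 0.4731 -0.0052  0.1055] yaw -36.95 q6 22.8 w 0.604 t 20.8
.475,-.0056,.006,143 -> [0.0008 0.0018 0.0995] turn 0.05
```

```bash
python3 -m pendant '[[0.001,0.002,0.04,0],[0.001,0.002,0.07,0],[0.001,0.002,0.09,0],[0.001,0.002,0.099,0],[0.001,0.002,0.099,0]]' 
python3 -m pendant '[[0,0,0,0],[0,0,0,0],[0,0,0,0],[0,0,0,0],[0,0,0,0]]' 0.0 60
python3 -m pendant '[[0,0,0,0],[0,0,0,0]]'
python3 -m pendant '[[0,0,-0.01,0],[0,0,-0.03,0],[0,0,-0.06,0],[0,0,-0.09,0],[0,0,-0.09,0]]'
python3 -m pendant '[[0,0,0,0]]'
python3 go.py .6324,-.0407,.1,-7.2
```

```text
clock: 21.3
ee_pos: [0.4736, -0.0052, 0.0048]
eef_rot: [[0.601, 0.799, -0.002], [0.799, -0.601, 0.001], [-0.001, -0.002, -1.0]]
wrist_force: [-0.2, 0.1, 0.3]
width: 0.598
grip_force: 0.0
clock: 21.8
ee_pos: [0.4747, -0.0056, 0.007]
eef_rot: [[0.602, 0.799, 0.003], [0.799, -0.602, -0.001], [0.001, 0.003, -1.0]]
wrist_force: [0.4, 0.9, 6.3]
width: 0.334
grip_force: 59.9
clock: 22.0
ee_pos: [0.4746, -0.0056, 0.007]
eef_rot: [[0.602, 0.799, 0.003], [0.799, -0.602, -0.001], [0.001, 0.003, -1.0]]
wrist_force: [0.0, 0.8, 6.6]
width: 0.335
grip_force: 59.9
clock: 22.5
ee_pos: [0.4761, -0.006, 0.1001]
eef_rot: [[0.602, 0.799, 0.008], [0.799, -0.602, -0.002], [0.003, 0.007, -1.0]]
wrist_force: [0.0, -0.3, -0.2]
width: 0.333
grip_force: 59.3
clock: 22.6
ee_pos: [0.4737, -0.0055, 0.0967]
eef_rot: [[0.602, 0.799, 0.002], [0.799, -0.602, -0.001], [0.001, 0.002, -1.0]]
wrist_force: [-1.4, -0.5, -0.0]
width: 0.34
grip_force: 59.3
now [ 0.4737 -0.0055  0.0967] yaw -37.0 q6 22.8 w 0.34 t 22.6
.6324,-.0407,.1,-7.2 -> [ 0.0674  0.148  -0.0033] turn -29.8
```

```bash
python3 -m pendant '[[0.01,0.025,0,-4],[0.027,0.06,0,-12],[0.043,0.095,0,-20],[0.06,0.13,0,-26],[0.067,0.148,0,-29.8]]'
python3 -m pendant '[[0,0,0,0],[0,0,0,0],[0,0,0,0]]'
python3 go.py .6324,-.0407,.0115,-7.2
```

```text
clock: 23.1
ee_pos: [0.6338, -0.0415, 0.0939]
eef_rot: [[0.122, 0.993, -0.001], [0.993, -0.122, 0.0], [0.0, -0.001, -1.0]]
wrist_force: [-0.3, -0.2, -0.6]
width: 0.335
grip_force: 59.4
clock: 23.4
ee_pos: [0.63, -0.0404, 0.0947]
eef_rot: [[0.126, 0.992, -0.003], [0.992, -0.126, 0.001], [0.0, -0.003, -1.0]]
wrist_force: [-0.3, -1.2, -0.6]
width: 0.337
grip_force: 59.4
now [ 0.63   -0.0404  0.0947] yaw -7.25 q6 -6.5 w 0.337 t 23.4
.6324,-.0407,.0115,-7.2 -> [-0.      0.0024  0.0832] turn -0.05
```

```bash
python3 -m pendant '[[0,0.002,0.03,0],[0,0.002,0.055,0],[0,0.002,0.07,0],[0,0.002,0.08,0],[0,0.002,0.0835,0]]'
python3 -m pendant '[[0,0,0,0],[0,0,0,0],[0,0,0,0]]'
python3 -m pendant '[[0,0,0.0015,0],[0,0,0.0015,0],[0,0,0.0015,0]]'
python3 -m pendant '[[0,0,0,0],[0,0,0,0],[0,0,0,0],[0,0,0,0]]' 0.5
python3 -m pendant '[[0,0,-0.01,0],[0,0,-0.03,0],[0,0,-0.06,0],[0,0,-0.1,0],[0,0,-0.1,0]]' 0.75
python3 - <<'E'
from h import *
im,d=eyes.snapshot("scene")
k=cv2.resize(cv2.imread("pics/top0.png")[214:254,370:410],(400,400),interpolation=cv2.INTER_CUBIC)
cv2.imwrite("pics/s2.png",np.hstack([cv2.resize(im[195:295,290:390],(400,400)),k]))
E
python3 go.py .4642,-.1512,.11,-1
```

```text
clock: 23.9
ee_pos: [0.6331, -0.0409, 0.0115]
eef_rot: [[0.125, 0.992, -0.002], [0.992, -0.125, 0.0], [0.0, -0.002, -1.0]]
wrist_force: [-0.1, -0.9, -0.6]
width: 0.338
grip_force: 59.4
clock: 24.2
ee_pos: [0.6347, -0.0414, 0.0134]
eef_rot: [[0.125, 0.992, 0.002], [0.992, -0.125, -0.0], [-0.0, 0.002, -1.0]]
wrist_force: [-0.0, 1.0, -0.5]
width: 0.336
grip_force: 59.4
clock: 24.5
ee_pos: [0.6341, -0.0412, 0.0111]
eef_rot: [[0.125, 0.992, 0.0], [0.992, -0.125, -0.0], [-0.0, 0.0, -1.0]]
wrist_force: [-1.4, 0.1, 1.2]
width: 0.332
grip_force: 59.6
clock: 24.9
ee_pos: [0.634, -0.0413, 0.0108]
eef_rot: [[0.125, 0.992, 0.0], [0.992, -0.125, -0.0], [-0.0, 0.0, -1.0]]
wrist_force: [0.1, 0.2, -0.2]
width: 0.501
grip_force: 0.0
clock: 25.4
ee_pos: [0.6379, -0.0421, 0.118]
eef_rot: [[0.125, 0.992, 0.012], [0.992, -0.125, -0.003], [-0.001, 0.012, -1.0]]
wrist_force: [0.5, 0.2, 0.5]
width: 0.747
grip_force: 0.0
now [ 0.6364 -0.0417  0.1152] yaw -7.19 q6 -6.6 w 0.749 t 25.45
.4642,-.1512,.11,-1 -> [-0.1302 -0.1572  0.0052] turn -6.19
```

View pics/s2.png

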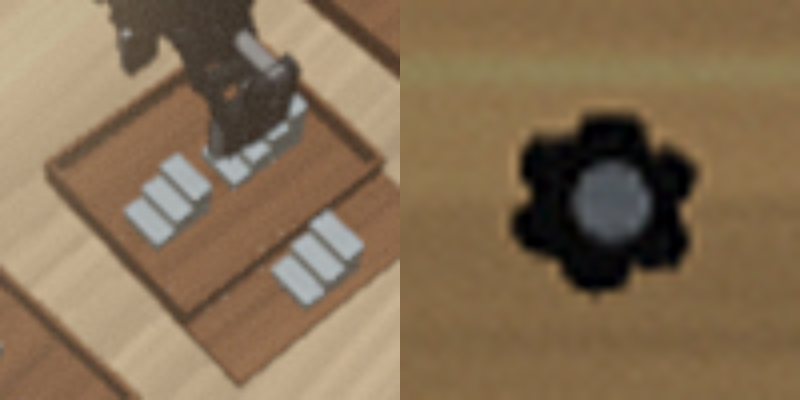

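The blocks sit on their bases in the block tray: low at crop (165,200), tall at (260,140) behind the finger. The knob's lobe pair points about -6° from world x, so the flats can be gripped at a closing yaw of 24°.

```bash
python3 -m pendant '[[-0.02,-0.025,0,-4],[-0.05,-0.06,0,-12],[-0.08,-0.095,0,-20],[-0.11,-0.13,0,-28],[-0.13,-0.157,0,-31.2]]'
python3 -m pendant '[[0,0,0,0],[0,0,0,0],[0,0,0,0]]'
python3 go.py .4642,-.1512,.004,24
```

```text
clock: 25.95
ee_pos: [0.4591, -0.1511, 0.1101]
eef_rot: [[-0.411, 0.912, -0.002], [0.912, 0.411, 0.001], [0.001, -0.002, -1.0]]
wrist_force: [0.4, -1.1, 0.0]
width: 0.751
grip_force: 0.0
clock: 26.25
ee_pos: [0.4626, -0.1503, 0.1108]
eef_rot: [[-0.406, 0.914, 0.001], [0.914, 0.406, 0.0], [-0.0, 0.0, -1.0]]
wrist_force: [0.6, -0.4, -0.0]
width: 0.752
grip_force: 0.0
now [ 0.4626 -0.1503  0.1108] yaw 23.98 q6 -55.2 w 0.752 t 26.25
.4642,-.1512,.004,24 -> [-0.0014  0.0011  0.1068] turn -0.02
```

```bash
python3 -m pendant '[[-0.0014,0.001,0.04,0],[-0.0014,0.001,0.075,0],[-0.0014,0.001,0.097,0],[-0.0014,0.001,0.106,0],[-0.0014,0.001,0.106,0]]' 
python3 -m pendant '[[0,0,0,0],[0,0,0,0],[0,0,0,0],[0,0,0,0],[0,0,0,0]]' 0.0 40
python3 -m pendant '[[0,0,0,0],[0,0,0,0]]'
python3 -m pendant '[[0,0,-0.01,0],[0,0,-0.03,0],[0,0,-0.06,0],[0,0,-0.09,0],[0,0,-0.09,0]]'
python3 -m pendant '[[0,0,0,0]]'
python3 go.py .626,.207,.1,24
```

```text
clock: 26.75
ee_pos: [0.4633, -0.1505, 0.0036]
eef_rot: [[-0.408, 0.913, -0.002], [0.913, 0.408, 0.001], [0.002, -0.001, -1.0]]
wrist_force: [0.1, 1.0, -0.8]
width: 0.752
grip_force: 0.0
clock: 27.25
ee_pos: [0.4647, -0.1519, 0.0062]
eef_rot: [[-0.407, 0.914, 0.003], [0.914, 0.407, -0.001], [-0.003, 0.002, -1.0]]
wrist_force: [0.7, 1.5, 7.0]
width: 0.433
grip_force: 40.5
clock: 27.45
ee_pos: [0.4647, -0.1519, 0.0062]
eef_rot: [[-0.407, 0.914, 0.003], [0.914, 0.407, -0.001], [-0.003, 0.002, -1.0]]
wrist_force: [0.9, 1.2, 6.8]
width: 0.431
grip_force: 40.5
clock: 27.95
ee_pos: [0.4658, -0.1529, 0.0993]
eef_rot: [[-0.407, 0.914, 0.007], [0.914, 0.407, -0.004], [-0.007, 0.005, -1.0]]
wrist_force: [0.2, 0.1, 0.2]
width: 0.434
grip_force: 40.2
clock: 28.05
ee_pos: [0.4637, -0.1517, 0.096]
eef_rot: [[-0.407, 0.914, 0.002], [0.914, 0.407, -0.001], [-0.002, 0.001, -1.0]]
wrist_force: [0.1, -0.0, -0.4]
width: 0.429
grip_force: 40.2
now [ 0.4637 -0.1517  0.096 ] yaw 24.0 q6 -55.2 w 0.429 t 28.05
.626,.207,.1,24 -> [ 0.2617  0.2942 -0.004 ] turn -0.0
```

```bash
python3 -m pendant '[[0.015,0.017,0,0],[0.04,0.045,0,0],[0.07,0.08,0,0],[0.1,0.115,0,0],[0.13,0.15,0,0]]'
python3 -m pendant '[[0.03,0.035,0,0],[0.06,0.07,0,0],[0.09,0.1,0,0],[0.117,0.13,0,0],[0.132,0.144,0,0]]'
python3 -m pendant '[[0,0,0,0],[0,0,0,0],[0,0,0,0]]'
python3 go.py .626,.207,.011,24
```

```text
clock: 28.55
ee_pos: [0.5469, 0.03, 0.0935]
eef_rot: [[-0.406, 0.914, -0.003], [0.914, 0.406, 0.0], [0.001, -0.002, -1.0]]
wrist_force: [1.0, -1.3, -0.5]
width: 0.429
grip_force: 40.2
clock: 29.05
ee_pos: [0.6252, 0.2106, 0.093]
eef_rot: [[-0.409, 0.913, -0.002], [0.913, 0.409, 0.0], [0.001, -0.002, -1.0]]
wrist_force: [-0.0, -0.3, -0.3]
width: 0.427
grip_force: 40.2
clock: 29.35
ee_pos: [0.6245, 0.2063, 0.0939]
eef_rot: [[-0.406, 0.914, -0.002], [0.914, 0.406, -0.001], [0.0, -0.002, -1.0]]
wrist_force: [0.6, 0.2, 0.7]
width: 0.429
grip_force: 40.2
now [0.6245 0.2063 0.0939] yaw 23.96 q6 -15.3 w 0.429 t 29.35
.626,.207,.011,24 -> [-0.      0.0017  0.0829] turn -0.04
```

```bash
python3 -m pendant '[[0,0.0015,0.03,0],[0,0.0015,0.055,0],[0,0.0015,0.07,0],[0,0.0015,0.08,0],[0,0.0015,0.0845,0]]'
python3 -m pendant '[[0,0,0,0],[0,0,0,0],[0,0,0,0]]'
python3 -m pendant '[[0,0,0,0],[0,0,0,0],[0,0,0,0],[0,0,0,0]]' 0.6
python3 -m pendant '[[0,0,-0.01,0],[0,0,-0.03,0],[0,0,-0.06,0],[0,0,-0.1,0],[0,0,-0.1,0]]'
python3 -m pendant '[[0.04,0,-0.02,0],[0.08,-0.02,-0.04,0],[0.12,-0.05,-0.06,0],[0.14,-0.09,-0.06,0],[0.14,-0.12,-0.06,0]]'
python3 -m pendant '[[0.03,-0.03,0,0],[0.05,-0.06,0,0],[0.07,-0.1,0,0],[0.07,-0.1,0,0],[0.07,-0.1,0,0]]'
python3 - <<'E'
from h import *
for n in("scene","top"):
    im,d=eyes.snapshot(n);np.savez(f"{n}2.npz",im=im,d=d);cv2.imwrite(f"pics/{n}9.png",im)
    if n=="scene":cv2.imwrite("pics/s9.png",cv2.resize(im[140:370,170:460],(757,600)))
    X=cloud(n,d).reshape(-1,3)
    for k,(x,y,a) in dict(tk=(.626,.207,-5.1),tb=(.6365,-.008,-7.2),ts=(.6375,-.227,-2)).items():
        c,s=np.cos(np.radians(a)),np.sin(np.radians(a));q=X[:,:2]-[x,y]
        u=q[:,0]*c+q[:,1]*s;v=-q[:,0]*s+q[:,1]*c
        m=(abs(u)<.052)&(abs(v)<.068)&(X[:,2]>.0105)
        if k=="ts":
            for sg in(-1,1):
                mm=m&(u*sg>0);print(n,k,cv2.minAreaRect(np.stack([u,v],1)[mm].astype(np.float32)),"z",np.percentile(X[mm,2],[50,95]))
        elif k=="tb":
            for sg in(-1,1):
                mm=m&(v*sg>.01*0);print(n,k,cv2.minAreaRect(np.stack([u,v],1)[mm].astype(np.float32)),"z",np.percentile(X[mm,2],[50,98]))
        else:print(n,k,cv2.minAreaRect(np.stack([u,v],1)[m].astype(np.float32)),"z",np.percentile(X[m,2],[50,98]))
    for k,(x,y) in dict(glue=(.467,-.273),tape=(.575,-.387)).items():
        m=(np.hypot(X[:,0]-x,X[:,1]-y)<.05)&(X[:,2]>.006);print(n,k,X[m].mean(0))
E
```

```text
clock: 29.85
ee_pos: [0.6262, 0.2073, 0.0102]
eef_rot: [[-0.406, 0.914, -0.002], [0.914, 0.406, -0.001], [0.0, -0.002, -1.0]]
wrist_force: [-11.0, -4.5, 26.9]
width: 0.426
grip_force: 42.8
clock: 30.15
ee_pos: [0.6274, 0.2082, 0.0111]
eef_rot: [[-0.407, 0.914, 0.002], [0.914, 0.407, 0.0], [-0.0, 0.002, -1.0]]
wrist_force: [-0.7, 0.8, -1.1]
width: 0.424
grip_force: 40.2
clock: 30.55
ee_pos: [0.6268, 0.2082, 0.0103]
eef_rot: [[-0.407, 0.914, 0.0], [0.914, 0.407, 0.0], [0.0, 0.0, -1.0]]
wrist_force: [0.0, 0.2, -0.2]
width: 0.604
grip_force: 0.0
clock: 31.05
ee_pos: [0.6308, 0.2089, 0.1178]
eef_rot: [[-0.407, 0.913, 0.012], [0.913, 0.407, 0.002], [-0.003, 0.012, -1.0]]
wrist_force: [1.5, 0.1, 0.1]
width: 0.599
grip_force: 0.0
clock: 31.55
ee_pos: [0.4569, 0.2892, 0.1713]
eef_rot: [[-0.41, 0.912, 0.0], [0.912, 0.41, 0.001], [0.001, 0.001, -1.0]]
wrist_force: [-0.4, -1.2, -0.8]
width: 0.598
grip_force: 0.0
clock: 32.05
ee_pos: [0.3397, 0.3108, 0.1709]
eef_rot: [[-0.408, 0.913, 0.001], [0.913, 0.408, 0.001], [-0.0, 0.001, -1.0]]
wrist_force: [-0.0, -0.6, 0.5]
width: 0.601
grip_force: 0.0
sc
[... 946 characters left out ...]
z [0.02333656 0.02924552]
top tb ((0.0011730510741472244, -0.03874818608164787), (0.03052452579140663, 0.042016394436359406), 0.22118526697158813) z [0.02325515 0.03589904]
top tb ((0.0001774188131093979, 0.030010445043444633), (0.05574866011738777, 0.030436577275395393), 89.90294647216797) z [0.03010253 0.04583764]
top ts ((-0.030144020915031433, 0.0016195103526115417), (0.10116785019636154, 0.0324535109102726), 89.45252227783203) z [0.01514677 0.01847434]
top ts ((0.027026120573282242, -0.0035491622984409332), (0.07990013062953949, 0.02557416632771492), 89.47109985351562) z [0.01525003 0.01821842]
top glue [ 0.46445331 -0.26518961  0.06022931]
top tape [ 0.56861202 -0.37924619  0.04842047]
```

View pics/s9.png

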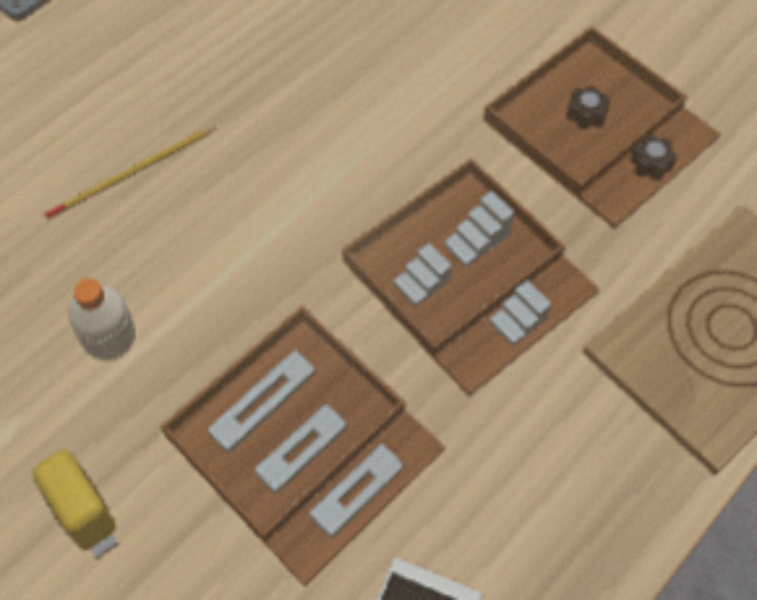

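View pics/top9.png

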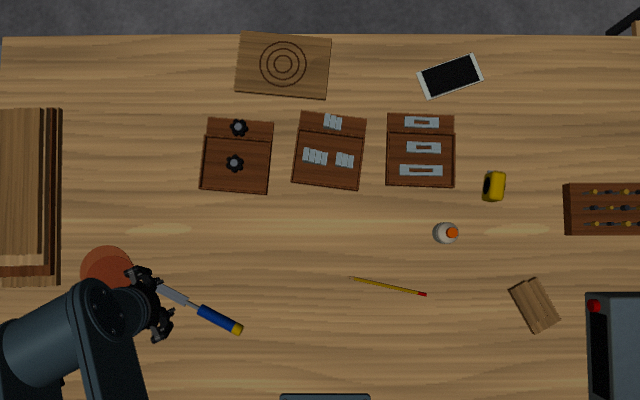

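All five pieces lie flat in their own trays, with heights matching in both views: straps (421,158), blocks (330,158), knob (235,163). The glue (445,232) and tape (494,186) have not moved, and the arm is clear. Handing in.

```bash
python3 -m pendant '[[0,0,0,0],[0,0,0,0]]' | head -1; python3 -c "
from plant import ctrl
print(ctrl.close_job())"
```

```text
clock: 32.35
the job is handed in; nothing more can be done
None
```

The job is handed in at about 32 s: both straps, both step blocks and the star knob lie flat in their own trays, and the tape measure and glue bottle were left where they stood.

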